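Slide the receiver tray home under the drain spouts

ROBOT

A 6-joint arm with a two-finger parallel gripper is mounted at the origin on the work surface. World frame = base frame: x ahead of the robot, y to its left, z up, the work surface at z = 0. Lengths are in m, angles in rad, forces in N, time in s.
With the tool pointing down it reaches from about 0.325 to 0.9 m from the base axis. Payload 6.1 kg.
Tool frame: the origin (TCP) lies between the finger pads; the fingertips stand 14 mm ahead of it and the grasp point (between the pads) lies 5 mm behind it; z points along the fingers, y is the direction in which the jaws open and shut (so a half turn about z gives the same grasp; the last joint's range is limited). The gripper opens to 87 mm and grips with 3 to 60 N. Pads are 19 mm wide; open, the fingers measure 117 mm over their backs; the gripper's body (75 mm by 190 mm) begins 51 mm behind the grasp point.
Start: joints at [-1.314, 0.22, 1.526, -0, 1.395, -0.126], TCP at [0.233, -0.58, 0.237] pointing down, gripper open.
Joint ranges: [-2.98, 2.98], [-0.91, 2.08], [0.09, 2.57], [-1.24, 4.39], [0.2, 2.65], [-2.68, 2.68]. Speed limits (rad/s): [2.57, 2.57, 3.01, 3.14, 3.14, 3.14].

INTERFACE

Orientations are given as a unit quaternion [w, x, y, z].
In Python, from station import sensors, eyes, ticket gives the robot as it stands.
- The arm moves only by the shell command python3 -m creep 'ROWS'. ROWS is JSON, a list of rows, each a list of 3 entries, a list of its own where there are three numbers: the shift along the tool's x, y, z in cm, then the turn, a rotation vector about the tool's x, y, z in rad, then the closure in counts, from 0 (fully open) to 255 (shut). In form: [[[x, y, z], [ax, ay, az], jaw], ...]. A call has exactly 10 rows; each row is the pose to reach, as a shift and turn from the pose commanded when the call began, along the tool's axes at that moment; what a row does not reach only later rows make up. A row lasts 1/12 s, in which the tool goes at most 41.7 mm and 7.16 degrees, less where a joint would pass 70% of its speed; a pose out of reach is approached as far as the arm can. A call with a gripper value outside its range is refused whole. The fingers move at their own pace and stop on an object; the grip force is fixed at half the most. Time passes only in rows, so rows that repeat a pose let the fingers close, or fill a call up. It gives the time, the measured TCP pose, the force and the opening at its end, in the units of the state.
- sensors.sense(): the state, without advancing time (a new reading comes with each control period).
- eyes.capture(name): name is "scene" or "top" or "wrist"; returns a dict with "color" (400x640x3 uint8, red, green, blue), "fx", "fy", "cx", "cy" (pixels), "D" ([k1, k2, p1, p2, k3] as OpenCV has them; the pictures are not rectified), "R" (3x3) and "t" (3): a world point X has camera coordinates R X + t. Camera axes: x right, y down, z forward; pixel columns grow to the right and rows downward; lengths in m; the calibration is good to about 2 mm. A picture is of the moment at which its call begins. There is no depth.
- ticket.sign_off(): hands the job in, once; it reports no verdict.
The state is a dict: "time": time; "joints": joint angles; "qvel": joint speeds; "tau": joint torques, N m; "position": TCP position; "tcp_rot": TCP orientation; "wrist_force": force on the tool from outside, world axes, zero at the start; "torque": the same for the moment, N m; "opening": finger opening in m.
Only numpy, scipy, OpenCV 4.12 (cv2) and the standard library are available. Lean on these libraries where they do the work, as an engineer would, in place of code of your own. Each camera call takes 0.05 s, during which the arm holds its last target.

TASK

Push the blue tray with its two open jars along the steel deck until it is fully home in the drain station: flush against the black rear stop rail and against the black side stop at its left end, so that each jar stands under its spout. Push on the tray itself with the fingertips and slide it steadily: never lift or tip the tray, do not touch the jars, the caps in the tray or the drain station, and leave the bottle, the steel plug and the clipboard where they are. Take the hand away when the tray is home.

Things in the scene. Friction and masses are not known exactly. Their poses are not given: they have to be found in the camera images.
- tray: blue open plastic tray, 140 (its x) by 220 (its y) by 25 high, walls 4 thick, 0.2 to 0.4 kg, plus 0.43 kg of load; slides on the deck. Origin: centre of its underside; x points to its rear side (which goes against the rear stop), y to its left, z up. Two jars stand in shallow pockets in its rear half, two loose caps lie in its front half
- tray_rear_left (a point): rear left lower outer corner of the tray, at (70, 110, 0) in the tray's frame
- tray_rear_right (a point): rear right lower outer corner of the tray, at (70, -110, 0) in the tray's frame
- drain_station: fixed steel station. Origin: on the deck, in the inner corner of its stops, where the tray's rear left corner belongs; x away from the robot, y left, z up. Rear stop: black rail 20 high, inner face x = 0, y = -240 to 6. Side stop: black rail 20 high, inner face y = 0, x = -120 to 0. Tray home: centre at (-70, -110, 0), axes parallel to these
- manifold (a point): centre of the station's manifold block, at (60, -110, 148) in the station's frame: 36 (x) by 290 (y) by 34, on two posts 25 square at y = 15 and -235. T-handled valves and a gauge on it reach z = 225. Two spout tubes, 8 thick, run from it towards the robot at z = 148
- spout_left (a point): lower end of the left spout tube, at (-36, -68, 104) in the station's frame; the tube goes up from here to z = 148 and back to the manifold
- spout_right (a point): lower end of the right spout tube, at (-36, -152, 104) in the station's frame
- jar_left: open amber square glass jar in the left pocket of the tray, 60 by 60 by 80 high, about 0.2 kg, round neck 48 across. Origin: centre of its underside, at (34, 42, 4) in the tray's frame, with 2 of play each way; z up
- jar_right: the same jar in the right pocket, at (34, -42, 4) in the tray's frame
- jar_left_mouth (a point): centre of the left jar's mouth, 80 above its underside
- jar_right_mouth (a point): centre of the right jar's mouth, 80 above its underside
- cap_left: white screw cap, 50 across, 14 high, loose in the front half of the tray. Origin: centre of its underside
- cap_right: a second such cap, loose in the front half of the tray
- sample_bottle: closed amber sample bottle, 60 across, 150 high (bystander), left of the side stop. Origin: centre of its underside
- vessel_plug: turned steel vessel plug with a knob, 60 across, 50 high (bystander), near the robot on the right. Origin: centre of its underside
- clipboard: brown clipboard with paper, 220 (x) by 160 (y), 26 high at its clip (bystander), on the right. Origin: centre of its underside
Things that resemble listed ones, but are neither listed nor needed, are in the scene too. Leave any yellow look-alike of the jar_left alone.

How it is judged:
At the end, for the whole second after the job is handed in: both rear corners of the tray within 4 mm of the rear stop and its left side within 4 mm of the side stop, the tray flat on the deck and at rest, both jars upright with their mouths within 12 mm of the spouts' axes seen from above (x of each of tray_rear_left, tray_rear_right in the frame of drain_station above -0.004 m and y of tray_rear_left in the frame of drain_station between -0.004 and 0.004 m and height (world z) of tray below 0.003 m and horizontal distance between jar_left_mouth and spout_left below 0.012 m and horizontal distance between jar_right_mouth and spout_right below 0.012 m and angle between each of jar_left, jar_right's own z axis and vertical below 0.06 rad and linear speed of tray below 0.01 m/s); the robot touches nothing.
It fails at once if the tray was lifted or tipped (over 8 mm or 0.08 rad) or a jar tipped (over 0.2 rad) (height (world z) of tray above 0.008 m or angle between tray's own z axis and vertical above 0.08 rad or angle between any of jar_left, jar_right's own z axis and vertical above 0.2 rad).
It fails at once if the tray was shoved too fast (over 0.35 m/s) (linear speed of tray above 0.35 m/s).
It fails at once if the robot touched a jar or a cap (over 0.5 N) (contact force between any of the arm, the fingers and jar_left above 0.5 N or contact force between any of the arm, the fingers and jar_right above 0.5 N or contact force between any of the arm, the fingers and cap_left above 0.5 N or contact force between any of the arm, the fingers and cap_right above 0.5 N).
It fails at once if the robot ran into the drain station (over 3 N) (contact force between any of the arm, the fingers and drain_station above 3 N).
It fails at once if the bottle, the plug or the clipboard was moved (over 15 mm) or the bottle tipped (distance of any of sample_bottle, vessel_plug, clipboard from where it was at the start of the episode above 0.015 m or angle between sample_bottle's own z axis and vertical above 0.3 rad).
It also fails if it takes over 51 s, if anything falls off the work surface, if the arm or the gripper's body presses on something with over 40 N, if the wrist force passes 120 N, or if a joint passes its speed limit or range.

## Working session

There is one attempt and no reset: what is moved stays moved. The work goes in short steps, Python scripts to look and compute and a shell command to move; the robot and the scene stay as the last step left them, time stands still between calls to the robot, and variables do not carry over. Pictures are saved under pics/ and viewed, and the job is handed in when it is done.

```bash
ls; mkdir -p pics
python3 - <<'E'
from station import sensors, eyes
import cv2,pickle
s=sensors.sense(); print({k:(s[k]) for k in ('time','position','tcp_rot','opening','wrist_force')})
d={}
for n in ("scene","top","wrist"):
    c=eyes.capture(n); d[n]=c; cv2.imwrite(f"pics/{n}0.png",c["color"][:,:,::-1]); print(n,c['fx'],c['cx'],c['cy'],c['D'],c['R'],c['t'])
pickle.dump(d,open('cap0.pkl','wb'))
E
```

```text
pics
{'time': 0.0, 'position': array([ 0.23328662, -0.57918735,  0.23543235]), 'tcp_rot': array([-9.81531526e-04,  9.81739394e-01,  1.90228272e-01, -6.62485517e-05]), 'opening': 0.0869865488023492, 'wrist_force': array([ 0.42977118,  0.20272889, -0.18590045])}
scene 480.8242923558668 323.79807699047785 203.26744270468444 [-0.08109575  0.          0.          0.          0.        ] [[ 0.75313061  0.65782419  0.00785015]
 [ 0.42883928 -0.48185114 -0.76414419]
 [-0.49888993  0.57886684 -0.64499769]] [-0.37624605 -0.19440559  1.66165601]
top 510.84557570818913 321.33186639978544 197.02822078224366 [0.05610101 0.         0.         0.         0.        ] [[ 0.01383533 -0.99988731  0.00582629]
 [-0.98557672 -0.01461972 -0.16859652]
 [ 0.1686627  -0.00340967 -0.98566793]] [-0.12068657  0.56750495  1.3045775 ]
wrist 336.58402695352714 319.51921669106923 194.50046092199892 [-0.0380782  0.         0.         0.         0.       ] [[ 0.3742524  -0.92732428 -0.00219666]
 [-0.88393263 -0.35745441  0.30147876]
 [-0.28035378 -0.11088745 -0.95347036]] [-0.62291748 -0.03602439  0.39176903]
```

View pics/scene0.png

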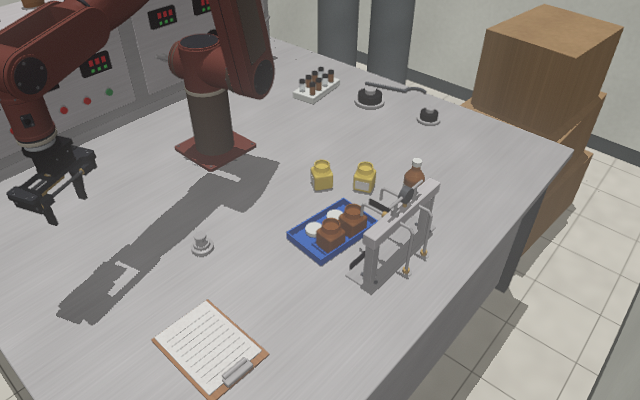

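View pics/top0.png

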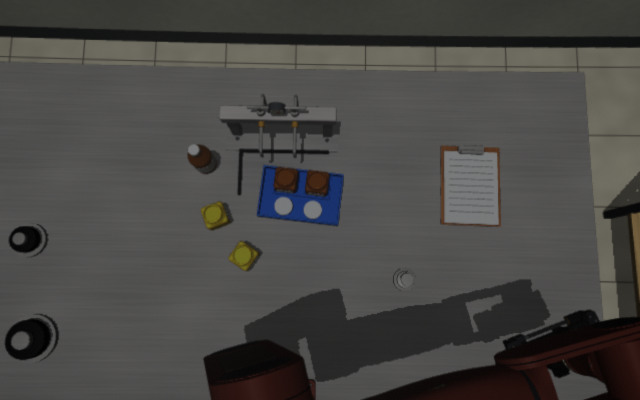

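View pics/wrist0.png

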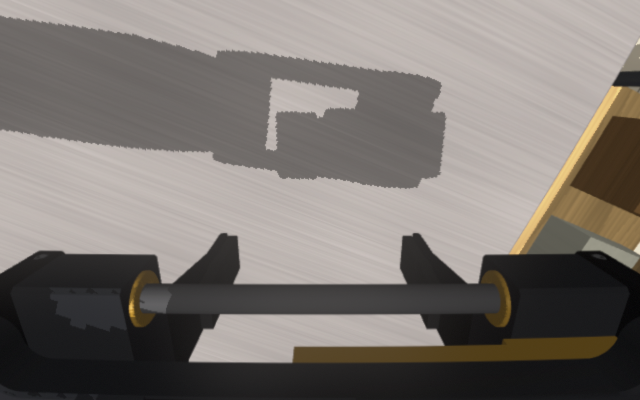

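The picture shows one blue tray at top px (301,195), with amber jars at (286,180) and (317,183). The yellow look-alikes are at (214,215) and (243,256). The black stops meet near (240,151), the bottle is at (200,156), the plug at (404,280) and the clipboard at (470,186). I'm choosing the blue tray with the amber jars, and will check that in a crop and measure it.

```bash
cat > h.py <<'E'
import numpy as np,cv2
def ray(c,uv,z):
    K=np.array([[c['fx'],0,c['cx']],[0,c['fy'],c['cy']],[0,0,1]])
    p=cv2.undistortPoints(np.array(uv,float).reshape(-1,1,2),K,np.array(c['D'])).reshape(-1,2)
    R=np.array(c['R']);t=np.array(c['t']);C=-R.T@t
    d=np.c_[p,np.ones(len(p))]@R
    return C+d*((z-C[2])/d[:,2])[:,None]
def proj(c,X):
    K=np.array([[c['fx'],0,c['cx']],[0,c['fy'],c['cy']],[0,0,1]])
    return cv2.projectPoints(np.array(X,float).reshape(-1,1,3),cv2.Rodrigues(np.array(c['R']))[0],np.array(c['t']),K,np.array(c['D']))[0].reshape(-1,2)
E
python3 - <<'E'
import pickle,cv2,numpy as np
from h import *
d=pickle.load(open('cap0.pkl','rb'));c=d['top'];im=c['color']
cv2.imwrite('pics/crop0.png',cv2.resize(im[80:280,170:370,::-1],(800,800),interpolation=cv2.INTER_CUBIC)[0:600])
hsv=cv2.cvtColor(im,cv2.COLOR_RGB2HSV)
m=((hsv[...,0]>100)&(hsv[...,0]<130)&(hsv[...,1]>150)).astype('uint8')
cs,_=cv2.findContours(m,0,2);k=max(cs,key=cv2.contourArea)
print(cv2.minAreaRect(k),cv2.boundingRect(k))
print('approx',cv2.approxPolyDP(cv2.convexHull(k),4,True).reshape(-1,2).tolist())
h=cv2.convexHull(k).reshape(-1,2)
P=ray(c,h,.025); r=cv2.minAreaRect(P[:,:2].astype('float32')*1000);print(r,cv2.boxPoints(r))
# dark
g=im.max(2); b=(g[140:200,230:345]<45)
for y in range(140,200,2): print(y,''.join('#' if v else '.' for v in b[y-140]))
E
```

```text
((299.9197692871094, 194.93173217773438), (81.2630844116211, 50.94278335571289), 6.709836959838867) (257, 166, 86, 59)
approx [[264, 166], [342, 175], [337, 224], [258, 215]]
((578.7052001953125, -55.083221435546875), (218.2689208984375, 139.2044219970703), 84.00579833984375) [[ 498.08688  -156.35258 ]
 [ 636.5302   -170.88939 ]
 [ 659.3235     46.186142]
 [ 520.8802     60.722946]]
140 ................................................................................................##.................
142 ...................................................................................................................
144 ...................................................................................................................
146 ...................................................................................................................
148 .........................................##.............................#..........................................
150 .........####################...###############################...########################....................
[... 2185 characters left out ...]
..............................#########...........##........#...............##....#.................
190 ........###...................................#.....######..#######........#.....................#.................
192 ........###...................................................###...........###..########.......##.................
194 ........###...............................................................................##.####..................
196 ...................................................................................................................
198 ...................................................................................................................
```

View pics/crop0.png

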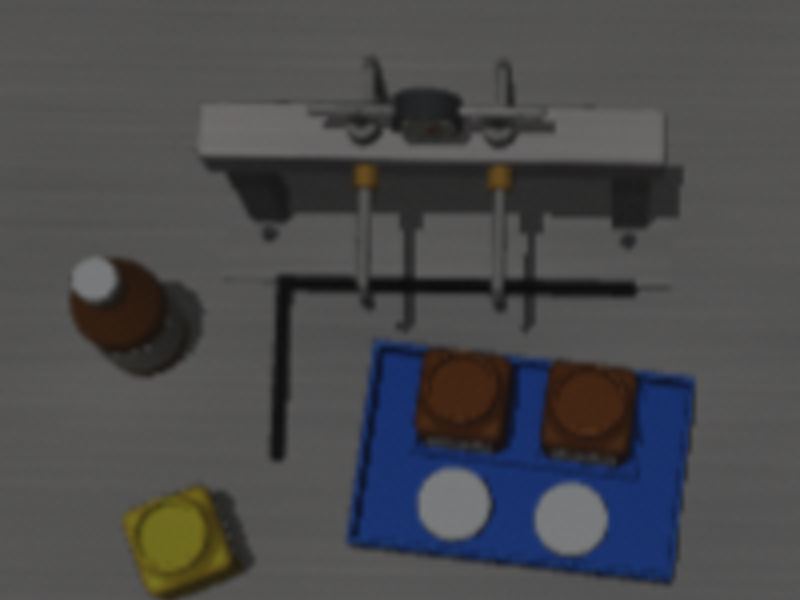

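The crop confirms the tray: amber jars are in its rear half and white caps in front. The stop corner is at about crop px (293,295), up and left of the tray. Next I'll measure the stop edges.

Run:
```python
import pickle,cv2,numpy as np
from h import *
d=pickle.load(open('cap0.pkl','rb'));c=d['top'];g=c['color'].max(2).astype(float)
print('C',-np.array(c['R']).T@c['t'])
def half(p): # dark to light crossing
    i=int(np.argmin(p[:6])); 
    th=(p.min()+np.median(p[-3:]))/2
    for k in range(i,len(p)-1):
        if p[k]<th<=p[k+1]: return k+(th-p[k])/(p[k+1]-p[k])
A=[];B=[]
for u in list(range(248,258))+list(range(276,290))+list(range(305,326)):
    r=half(g[149:158,u])
    if r is not None:A.append((u,149+r))
for v in range(158,192):
    r=half(g[v,237:248])
    if r is not None:B.append((237+r,v))
A=ray(c,A,.02)[:,:2];B=ray(c,B,.02)[:,:2]
def fit(P):
    vx,vy,x,y=cv2.fitLine(P.astype('float32'),cv2.DIST_HUBER,0,.001,.001).ravel();return np.array([vx,vy]),np.array([x,y])
da,a=fit(A);db,b=fit(B)
s=np.linalg.solve(np.c_[da,-db],b-a);O=a+da*s[0]
print('corner',O,'rear dir',da,np.degrees(np.arctan2(-da[0]*np.sign(da[1]),abs(da[1]))),'side dir',db,np.degrees(np.arctan(db[1]/db[0])))
print(A.std(0),B.std(0),[B[:,0].min(),B[:,0].max()])
# manifold front-lower/top corners: check with yaw
im=c['color'];hsv=cv2.cvtColor(im,cv2.COLOR_RGB2HSV)
# tray edges: fit lines on blue contour
m=((hsv[...,0]>100)&(hsv[...,0]<130)&(hsv[...,1]>150)).astype('uint8')
k=max(cv2.findContours(m,0,1)[0],key=cv2.contourArea).reshape(-1,2).astype(float)
for n,(p,q),z in (('rear',((264,166),(342,175)),.025),('right',((342,175),(337,224)),.025),('front',((337,224),(258,215)),.0),('left',((258,215),(264,166)),.025)):
    p=np.array(p,float);q=np.array(q,float);e=(q-p)/np.linalg.norm(q-p);nn=np.array([e[1],-e[0]])
    w=k-p;sel=(abs(w@nn)<2)&(w@e>4)&(w@e<np.linalg.norm(q-p)-4)
    P=ray(c,k[sel]+nn*.5,z)[:,:2];D,X=fit(P);print(n,X,np.degrees(np.arctan2(*D[::-1])),sel.sum())
```

```text
C [ 0.34095584 -0.10792802  1.38226271]
corner [0.69525105 0.10531691] rear dir [0.00230916 0.9999973 ] -0.13230509 side dir [9.9999988e-01 4.2384915e-04] 0.024284769
[0.00038014 0.06958458] [0.0272697  0.00041973] [np.float64(0.5873707632414074), np.float64(0.6790887762850768)]
rear [ 0.65046746 -0.03408867] 84.07652 33
right [ 0.5671876  -0.16354229] -6.136106 40
front [ 0.5125044  -0.04718522] 84.004524 71
left [0.5861656  0.05373031] -5.5646048 41
```

```bash
cat >> h.py <<'E'
from scipy.spatial.transform import Rotation as Ro
def plan(x,y,z,yaw):
    from station import sensors
    s=sensors.sense();q=np.array(s['tcp_rot']);R=Ro.from_quat(q[[1,2,3,0]])
    a=np.radians(yaw);T=Ro.from_matrix(np.array([[np.cos(a),np.sin(a),0],[np.sin(a),-np.cos(a),0],[0,0,-1]]))
    d=R.as_matrix().T@(np.array([x,y,z])-s['position'])*100
    print('t',s['time'],'pos',np.round(s['position'],4),'F',np.round(s['wrist_force'],1),'open',round(s['opening'],3))
    xt=R.as_matrix()[:,0];print('yaw',np.degrees(np.arctan2(xt[1],xt[0])))
    print('shift cm',np.round(d,2),'turn',np.round((R.inv()*T).as_rotvec(),4))
E
python3 - <<'E'
import pickle
from h import *
d=pickle.load(open('cap0.pkl','rb'))
c=d['wrist'];C=-np.array(c['R']).T@c['t'];print(C-[.2333,-.579,.2354])
c=d['top']
print(ray(c,[(214,213),(243,256),(201,158)],.06),ray(c,[(404,280)],.03))
plan(.4725,-.0738,.20,-6)
E
```

```text
[0.07781916 0.03191869 0.14763241]
[[0.520909   0.16619986 0.06      ]
 [0.41062526 0.0864869  0.06      ]
 [0.66732212 0.20754394 0.06      ]] [[ 0.35603497 -0.33122096  0.03      ]]
t 0.15 pos [ 0.2334 -0.5793  0.2357] F [ 0.  -0.6  0.7] open 0.087
yaw 21.931700985986865
shift cm [ 41.06 -37.96   3.63] turn [-1.500e-03  1.000e-04  4.875e-01]
```

Plan:
1. Push the front wall with the hand turned so the wrist camera is on the robot side (yaw about 174°).
2. Push the right wall.
3. Reseat with another front push.

I'll approach high first.

```bash
python3 -m creep '[[[4,-3.7,0],[0,0,-0.12],80],[[8,-7.4,0],[0,0,-0.24],80],[[12,-11.1,0],[0,0,-0.36],80],[[16,-14.8,0],[0,0,-0.48],80],[[20,-18.5,0],[0,0,-0.6],80],[[24,-22.2,0],[0,0,-0.72],80],[[28,-25.9,0],[0,0,-0.84],80],[[32,-29.6,0],[0,0,-0.96],80],[[36,-33.3,0],[0,0,-1.08],80],[[39,-36.5,0],[0,0,-1.2],80]]'; python3 -c "
from h import *
plan(.4725,-.0738,.20,174)"
```

```text
time: 0.98
position: [0.4111, -0.2008, 0.2365]
tcp_rot: [0.0, 0.701, 0.713, 0.0]
wrist_force: [0.5, 0.4, 0.5]
opening: 0.0601
t 0.9833 pos [ 0.4111 -0.2008  0.2365] F [0.5 0.4 0.5] open 0.06
yaw 91.00471210127745
shift cm [12.59  6.36  3.65] turn [ 2.0000e-04  3.0000e-04 -1.4485e+00]
```

```bash
python3 -m creep '[[[2,1,0],[0,0,-0.12],80],[[4,2,0],[0,0,-0.24],80],[[6,3,0],[0,0,-0.36],80],[[8,4,1],[0,0,-0.48],80],[[10,5,2],[0,0,-0.6],80],[[12,6,3],[0,0,-0.72],80],[[12.5,6.3,3.6],[0,0,-0.84],80],[[12.5,6.3,3.6],[0,0,-0.96],80],[[12.5,6.3,3.6],[0,0,-1.08],80],[[12.5,6.3,3.6],[0,0,-1.2],80]]'; python3 -c "
from h import *
plan(.4725,-.0738,.1,174)
from station import sensors;print(sensors.sense()['joints'])"
```

```text
time: 1.82
position: [0.472, -0.0765, 0.2]
tcp_rot: [-0.001, 0.175, 0.985, 0.0]
wrist_force: [0.1, 0.4, 0.4]
opening: 0.0599
t 1.8167 pos [ 0.472  -0.0765  0.2   ] F [0.1 0.4 0.4] open 0.06
yaw 159.83192218314753
shift cm [ 0.03  0.27 10.  ] turn [ 1.000e-04 -1.100e-03 -2.473e-01]
[-3.25745946e-01 -1.06424494e-01  1.93777876e+00 -3.45178408e-05
  1.31133441e+00 -1.54453407e+00]
```

```bash
python3 -m creep '[[[0,0.3,2],[0,0,-0.12],80],[[0,0.3,4],[0,0,-0.24],80],[[0,0.3,6],[0,0,-0.247],80],[[0,0.3,8],[0,0,-0.247],80],[[0,0.3,10],[0,0,-0.247],80],[[0,0.3,12],[0,0,-0.247],80],[[0,0.3,14],[0,0,-0.247],80],[[0,0.3,16],[0,0,-0.247],80],[[0,0.3,17.5],[0,0,-0.247],80],[[0,0.3,17.5],[0,0,-0.247],80]]'
python3 - <<'E'
from h import *
plan(.4725,-.0738,.024,174)
from station import eyes
for n in ('top','scene'):
    c=eyes.capture(n);im=c['color'][80:300,150:450] if n=='top' else c['color'][120:320,200:500]
    cv2.imwrite(f'pics/{n}1.png',cv2.resize(im[:,:,::-1],None,fx=2.5,fy=2.5))
E
```

```text
time: 2.65
position: [0.4703, -0.0732, 0.0222]
tcp_rot: [-0.003, 0.056, 0.998, 0.001]
wrist_force: [-0.4, -0.1, 0.0]
opening: 0.0596
t 2.65 pos [ 0.4703 -0.0732  0.0222] F [-0.4 -0.1  0. ] open 0.06
yaw 173.58475004362285
shift cm [-0.23 -0.03 -0.18] turn [ 0.0014 -0.0064 -0.0073]
```

View pics/top1.png

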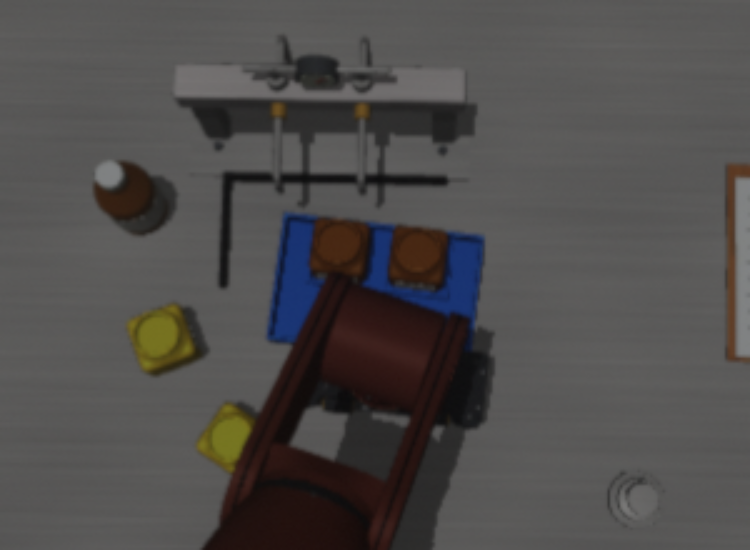

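View pics/scene1.png

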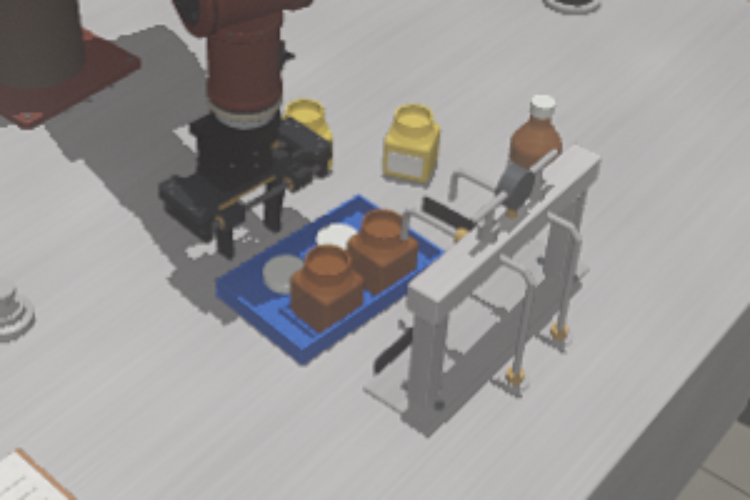

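The hand stands clear in front of the tray, fingers about 27 mm from the front wall and well away from the yellow jar. I'll start the push.

```bash
python3 -m creep '[[[-0.6,0.1,-0.2],[0,0.006,-0.01],80],[[-1.2,0.1,-0.2],[0,0.006,-0.01],80],[[-1.7,0.2,-0.2],[0,0.006,-0.01],80],[[-2.1,0.2,-0.2],[0,0.006,-0.01],80],[[-2.5,0.3,-0.2],[0,0.006,-0.01],80],[[-2.8,0.3,-0.2],[0,0.006,-0.01],80],[[-3.1,0.3,-0.2],[0,0.006,-0.02],80],[[-3.4,0.3,-0.2],[0,0.006,-0.03],80],[[-3.7,0.4,-0.2],[0,0.006,-0.04],80],[[-4,0.4,-0.2],[0,0.006,-0.05],80]]'; python3 -c "
from h import *
plan(.541,-.0738,.024,180)"
```

```text
time: 3.58
position: [0.5114, -0.0748, 0.0272]
tcp_rot: [-0.006, 0.031, 1.0, 0.0]
wrist_force: [-8.8, -2.6, 6.4]
opening: 0.0596
t 3.5833 pos [ 0.5114 -0.0748  0.0272] F [-8.8 -2.6  6.4] open 0.06
yaw 176.5015604865934
shift cm [-2.95  0.28  0.28] turn [ 0.0001 -0.0116 -0.0611]
```

```bash
python3 -m creep '[[[-0.3,0,0],[0,-0.006,-0.01],80],[[-0.6,0.1,0],[0,-0.006,-0.02],80],[[-0.9,0.1,0],[0,-0.006,-0.03],80],[[-1.2,0.1,0],[0,-0.006,-0.04],80],[[-1.5,0.2,0],[0,-0.006,-0.05],80],[[-1.7,0.2,0],[0,-0.006,-0.06],80],[[-1.9,0.2,0],[0,-0.006,-0.06],80],[[-2.1,0.2,0],[0,-0.006,-0.06],80],[[-2.2,0.2,0],[0,-0.006,-0.06],80],[[-2.2,0.2,0],[0,-0.006,-0.06],80]]'
cat > look.py <<'E'
import sys
from h import *
from station import eyes
plan(.541,-.0738,.024,180)
n=sys.argv[1]
c=eyes.capture('top');im=c['color']
cv2.imwrite(f'pics/top{n}.png',cv2.resize(im[100:240,210:360,::-1],None,fx=4,fy=4,interpolation=cv2.INTER_CUBIC))
hsv=cv2.cvtColor(im,cv2.COLOR_RGB2HSV)
m=((hsv[...,0]>100)&(hsv[...,0]<130)&(hsv[...,1]>150)).astype('uint8')
k=np.vstack([q for q in cv2.findContours(m,0,1)[0] if cv2.contourArea(q)>20])
P=ray(c,k,.025)[:,:2]
h=cv2.convexHull(k).reshape(-1,2);print(np.round(ray(c,cv2.approxPolyDP(h,2.5,True).reshape(-1,2),.025)[:,:2],4).tolist())
c=eyes.capture('scene');im=c['color'][130:290,240:460]
cv2.imwrite(f'pics/scene{n}.png',cv2.resize(im[:,:,::-1],None,fx=3,fy=3))
E
python3 look.py 2
```

```text
time: 4.42
position: [0.5332, -0.0738, 0.0269]
tcp_rot: [-0.003, 0.0, 1.0, 0.0]
wrist_force: [-10.1, -0.5, 6.8]
opening: 0.0596
t 4.4167 pos [ 0.5332 -0.0738  0.0269] F [-10.1  -0.5   6.8] open 0.06
yaw 179.94784558902523
shift cm [-0.78  0.01  0.29] turn [ 0.0008 -0.0063 -0.0009]
[[0.6791, -0.1539], [0.6373, -0.1543], [0.5462, 0.0596], [0.6814, 0.0616]]
```

View pics/top2.png

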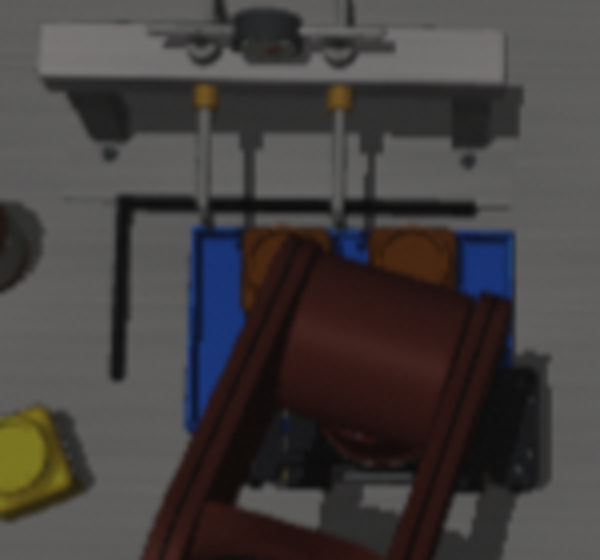

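View pics/scene2.png

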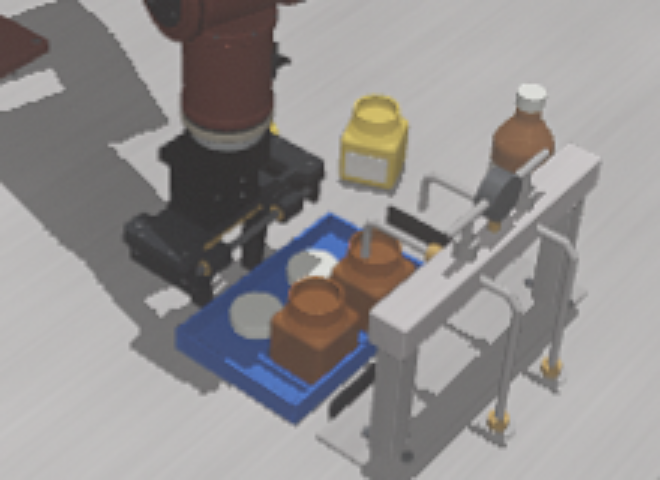

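The tray is now square, with its rear edge about 13 mm from the rear rail and its left side about 43 mm from the side stop (top crop: left rear corner at (193,230), rail at (120,205)). Next I'll retreat, go up, and turn the hand for the side push.

```bash
python3 -m creep '[[[1,0,0],[0,0,0],80],[[3,0,0],[0,0,0],80],[[4,0,-2],[0,0,0],60],[[5,0,-5],[0,0,0],30],[[5,0,-8.5],[0,0,0],0],[[5,-2,-12],[0,0,0.12],0],[[5,-4,-15.5],[0,0,0.24],0],[[4,-6,-18],[0,0,0.36],0],[[3,-8,-18],[0,0,0.48],0],[[2,-10,-18],[0,0,0.6],0]]'; python3 -c "
from h import *
plan(.575,-.21,.2,100)"
```

```text
time: 5.35
position: [0.5176, -0.1758, 0.211]
tcp_rot: [0.003, 0.299, 0.954, -0.0]
wrist_force: [-0.5, 1.1, -0.6]
opening: 0.087
t 5.35 pos [ 0.5176 -0.1758  0.211 ] F [-0.5  1.1 -0.6] open 0.087
yaw 145.18730820949324
shift cm [-6.66  0.47  1.14] turn [0.0036 0.0054 0.7887]
```

```bash
python3 -m creep '[[[-1,0,0],[0,0,0.12],0],[[-2,0,0],[0,0,0.24],0],[[-3,0.2,0],[0,0,0.36],0],[[-4,0.3,0],[0,0,0.48],0],[[-5,0.4,0],[0,0,0.6],0],[[-6,0.5,0],[0,0,0.72],0],[[-6.6,0.5,0],[0,0,0.84],0],[[-6.6,0.5,0],[0,0,0.96],0],[[-6.6,0.5,0],[0,0,1.08],0],[[-6.6,0.5,0],[0,0,1.2],0]]'; python3 -m creep '[[[0,0,0],[0,0,0.12],0],[[0,0,0],[0,0,0.24],0],[[0,0,0],[0,0,0.36],0],[[0,0,0],[0,0,0.48],0],[[0,0,0],[0,0,0.6],0],[[0,0,0],[0,0,0.72],0],[[0,0,0],[0,0,0.84],0],[[0,0,0],[0,0,0.96],0],[[0,0,0],[0,0,1.08],0],[[0,0,0],[0,0,1.2],0]]';python3 -c "
from h import *
plan(.575,-.21,.12,-77)
from station import sensors;print(sensors.sense()['joints'])"
```

```text
time: 6.18
position: [0.573, -0.2074, 0.2074]
tcp_rot: [-0.0, 0.786, 0.619, 0.0]
wrist_force: [-0.0, 0.1, 0.3]
opening: 0.087
time: 7.02
position: [0.5729, -0.2073, 0.2076]
tcp_rot: [-0.0, 0.998, 0.067, 0.0]
wrist_force: [-0.8, 0.2, 0.3]
opening: 0.0868
t 7.0167 pos [ 0.5729 -0.2073  0.2076] F [-0.8  0.2  0.3] open 0.087
yaw 7.676287276944712
shift cm [0.16 0.3  8.76] turn [-4.0000e-04 -1.0000e-04  1.4779e+00]
[-4.76644822e-01  2.04289742e-01  1.60039793e+00  3.53898477e-04
  1.33680415e+00  9.60092947e-01]
```

```bash
python3 -m creep '[[[0.1,0.3,0],[0,0,0.12],0],[[0.1,0.3,0],[0,0,0.24],0],[[0.1,0.3,0],[0,0,0.36],0],[[0.1,0.3,0],[0,0,0.48],0],[[0.1,0.3,0],[0,0,0.6],0],[[0.1,0.3,0],[0,0,0.72],0],[[0.1,0.3,0],[0,0,0.84],0],[[0.1,0.3,2],[0,0,0.96],0],[[0.1,0.3,4],[0,0,1.08],0],[[0.1,0.3,6],[0,0,1.2],0]]'; python3 -c "
from h import *
plan(.575,-.21,.027,-77)
from station import sensors;print(sensors.sense()['joints'])"
```

```text
time: 7.85
position: [0.5748, -0.2103, 0.1475]
tcp_rot: [-0.0, 0.861, -0.508, 0.001]
wrist_force: [-0.4, 0.0, -0.8]
opening: 0.0868
t 7.85 pos [ 0.5748 -0.2103  0.1475] F [-0.4  0.  -0.8] open 0.087
yaw -61.08070194833858
shift cm [-0.03 -0.02 12.05] turn [-0.0013 -0.001   0.2778]
[-4.79685847e-01  2.64538339e-01  1.64664583e+00  3.30637857e-04
  1.22874159e+00  2.15705848e+00]
```

```bash
python3 -m creep '[[[0,0,0],[0,0,0.12],0],[[0,0,2],[0,0,0.24],0],[[0,0,4],[0,0,0.278],0],[[0,0,6],[0,0,0.278],0],[[0,0,8],[0,0,0.278],0],[[0,0,10],[0,0,0.278],0],[[0,0,11.5],[0,0,0.278],0],[[0,0,12],[0,0,0.278],0],[[0,0,12],[0,0,0.278],0],[[0,0,12],[0,0,0.278],0]]'; python3 look.py 3; python3 -c "
from h import *
plan(.575,-.14,.027,-77)"
```

```text
time: 8.68
position: [0.5745, -0.2102, 0.0279]
tcp_rot: [-0.0, 0.784, -0.62, 0.0]
wrist_force: [-1.0, 0.5, 0.6]
opening: 0.0873
t 8.6833 pos [ 0.5745 -0.2102  0.0279] F [-1.   0.5  0.6] open 0.087
yaw -76.67174143105841
shift cm [-14.04   0.12   0.39] turn [-2.0000e-04  4.0000e-04  1.8034e+00]
[[0.6764, -0.1567], [0.563, -0.155], [0.5456, -0.0826], [0.5462, 0.0596], [0.6814, 0.0616]]
t 8.7833 pos [ 0.5752 -0.2106  0.0289] F [ 0.8 -0.6  0.3] open 0.087
yaw -76.67308275515286
shift cm [-6.88 -1.6   0.19] turn [-0.0021 -0.0013  0.0057]
```

View pics/top3.png

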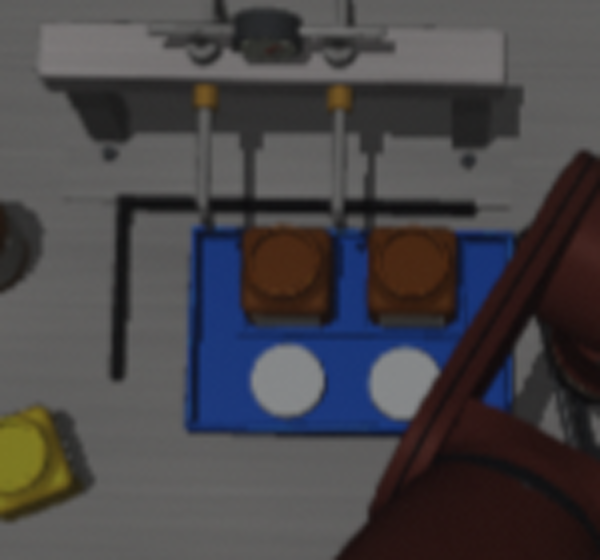

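View pics/scene3.png

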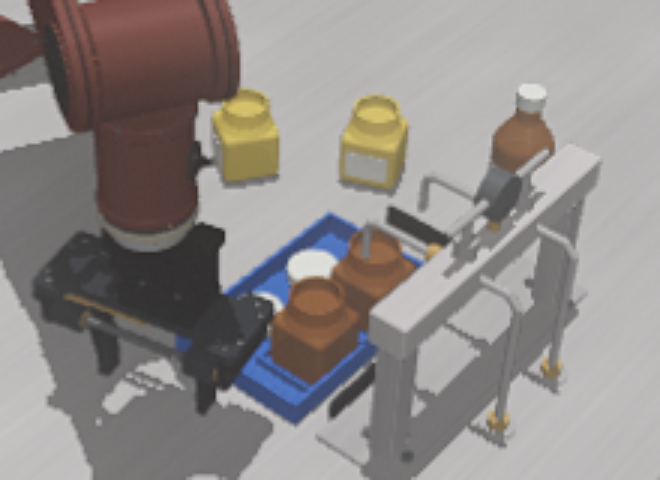

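The hand is right of the tray, with the forward fingertip about 30 mm from the right wall and the body clear of jars and spouts. I'll push left.

```bash
python3 -m creep '[[[-0.6,-0.14,0],[0,0,0],0],[[-1.2,-0.28,0],[0,0,0],0],[[-1.8,-0.42,0],[0,0,0],0],[[-2.3,-0.53,0],[0,0,0],0],[[-2.7,-0.62,0],[0,0,0],0],[[-3.1,-0.71,0],[0,0,0],0],[[-3.5,-0.81,0],[0,0,0],0],[[-3.9,-0.9,0],[0,0,0],0],[[-4.3,-0.99,0],[0,0,0],0],[[-4.7,-1.08,0],[0,0,0],0]]'; python3 look.py 4; python3 -c "
from h import *
plan(.575,-.1365,.027,-77)"
```

```text
time: 9.62
position: [0.5739, -0.1621, 0.0275]
tcp_rot: [0.0, 0.784, -0.62, 0.0]
wrist_force: [-0.4, -4.9, -0.6]
opening: 0.087
t 9.6167 pos [ 0.5739 -0.1621  0.0275] F [-0.4 -4.9 -0.6] open 0.087
yaw -76.70146094230289
shift cm [-9.35  1.17  0.35] turn [-7.0000e-04 -0.0000e+00  1.8029e+00]
[[0.5437, -0.139], [0.5433, 0.0729], [0.6783, 0.0778], [0.6801, -0.0365], [0.6092, -0.1248]]
t 9.7167 pos [ 0.5739 -0.1613  0.0275] F [-1.2 -2.4 -0.9] open 0.087
yaw -76.66041991580052
shift cm [-2.39 -0.68  0.05] turn [-0.0004  0.0005  0.0059]
```

View pics/top4.png

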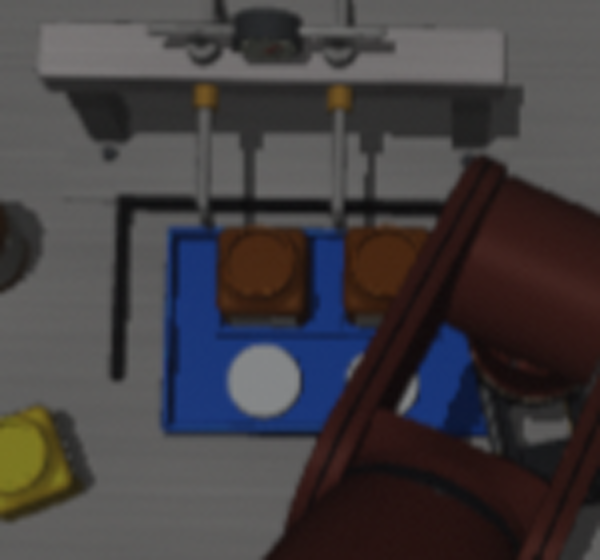

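View pics/scene4.png

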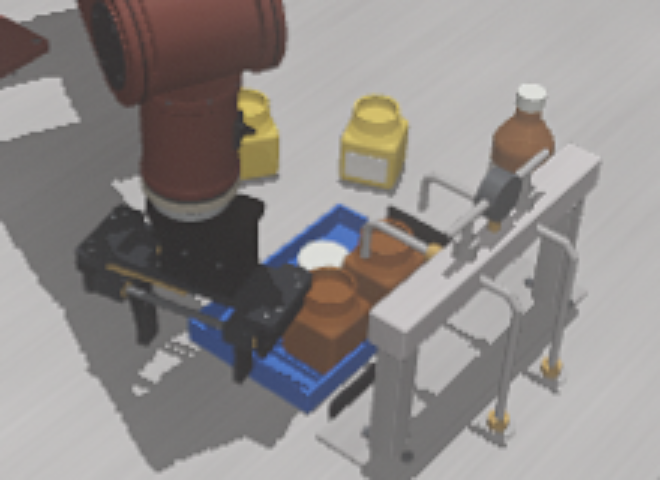

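The tray slid left squarely by 17 mm, leaving 26 mm to go.

```bash
python3 -m creep '[[[-0.3,-0.07,0],[0,0,0],0],[[-0.6,-0.14,0],[0,0,0],0],[[-0.9,-0.21,0],[0,0,0],0],[[-1.2,-0.28,0],[0,0,0],0],[[-1.5,-0.35,0],[0,0,0],0],[[-1.7,-0.4,0],[0,0,0],0],[[-1.9,-0.44,0],[0,0,0],0],[[-2.1,-0.49,0],[0,0,0],0],[[-2.2,-0.51,0],[0,0,0],0],[[-2.3,-0.53,0],[0,0,0],0]]'; python3 look.py 5; python3 -c "
from h import *
plan(.575,-.135,.027,-77)
from station import sensors;print(sensors.sense()['joints'])"
```

```text
time: 10.55
position: [0.5737, -0.1384, 0.0275]
tcp_rot: [-0.0, 0.784, -0.62, 0.0]
wrist_force: [0.5, -4.9, -1.1]
opening: 0.087
t 10.55 pos [ 0.5737 -0.1384  0.0275] F [ 0.5 -4.9 -1.1] open 0.087
yaw -76.67607287811062
shift cm [-7.04  1.69  0.35] turn [-4.0000e-04  1.0000e-04  1.8033e+00]
[[0.5433, -0.1121], [0.5429, 0.0996], [0.6779, 0.1022], [0.6798, -0.0147], [0.606, -0.0977]]
t 10.65 pos [ 0.5737 -0.1383  0.0275] F [-0.  -4.6 -0.7] open 0.087
yaw -76.67522019412695
shift cm [-0.29 -0.2   0.05] turn [-0.0003  0.0001  0.0057]
[-3.70255086e-01  3.74686396e-01  1.76222854e+00  2.99555054e-04
  1.00450356e+00  2.53861561e+00]
```

View pics/top5.png

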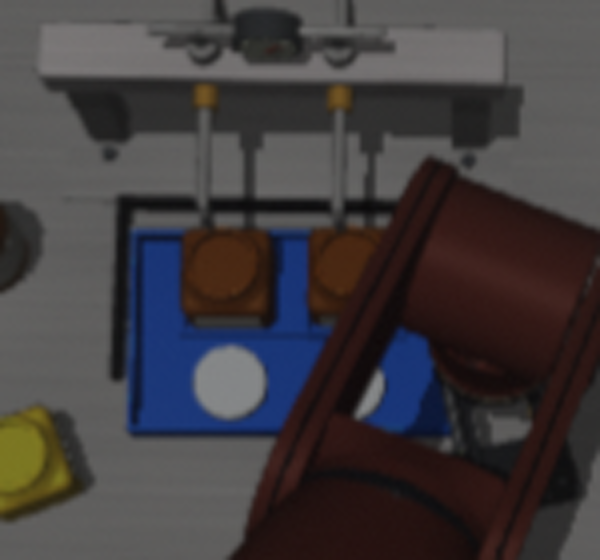

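View pics/scene5.png

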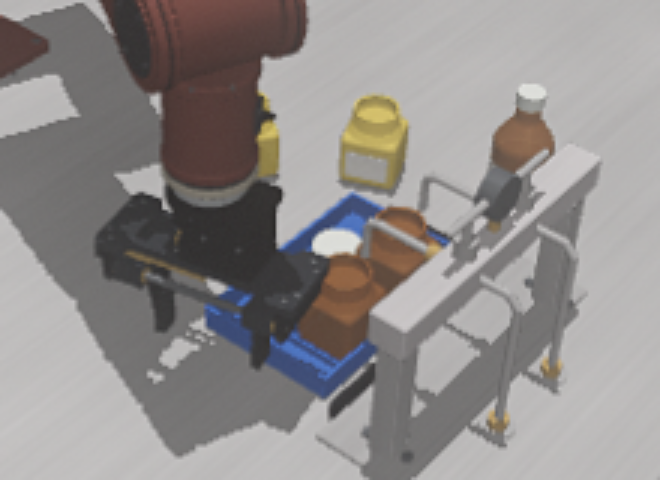

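About 2 mm is left. I'll creep to contact.

```bash
python3 -m creep '[[[-0.05,-0.01,0],[0,0,0],0],[[-0.1,-0.02,0],[0,0,0],0],[[-0.15,-0.03,0],[0,0,0],0],[[-0.2,-0.05,0],[0,0,0],0],[[-0.25,-0.06,0],[0,0,0],0],[[-0.25,-0.06,0],[0,0,0],0],[[-0.25,-0.06,0],[0,0,0],0],[[-0.25,-0.06,0],[0,0,0],0],[[-0.25,-0.06,0],[0,0,0],0],[[-0.25,-0.06,0],[0,0,0],0]]'
```

```text
time: 11.48
position: [0.5737, -0.1359, 0.0275]
tcp_rot: [-0.0, 0.784, -0.62, 0.0]
wrist_force: [-0.1, -5.0, 0.3]
opening: 0.0871
```

```bash
python3 -m creep '[[[-0.05,-0.01,0],[0,0,0],0],[[-0.1,-0.02,0],[0,0,0],0],[[-0.15,-0.03,0],[0,0,0],0],[[-0.15,-0.03,0],[0,0,0],0],[[-0.15,-0.03,0],[0,0,0],0],[[-0.15,-0.03,0],[0,0,0],0],[[-0.15,-0.03,0],[0,0,0],0],[[-0.15,-0.03,0],[0,0,0],0],[[-0.15,-0.03,0],[0,0,0],0],[[-0.15,-0.03,0],[0,0,0],0]]'
```

```text
time: 12.32
position: [0.5736, -0.1343, 0.0275]
tcp_rot: [-0.0, 0.784, -0.62, 0.0]
wrist_force: [0.0, -4.9, -0.1]
opening: 0.087
```

```bash
python3 -m creep '[[[-0.05,-0.01,0],[0,0,0],0],[[-0.1,-0.02,0],[0,0,0],0],[[-0.15,-0.03,0],[0,0,0],0],[[-0.15,-0.03,0],[0,0,0],0],[[-0.15,-0.03,0],[0,0,0],0],[[-0.15,-0.03,0],[0,0,0],0],[[-0.15,-0.03,0],[0,0,0],0],[[-0.15,-0.03,0],[0,0,0],0],[[-0.15,-0.03,0],[0,0,0],0],[[-0.15,-0.03,0],[0,0,0],0]]'; python3 look.py 6
```

```text
time: 13.15
position: [0.5736, -0.1328, 0.0275]
tcp_rot: [-0.0, 0.784, -0.62, 0.0]
wrist_force: [1.4, -4.6, 0.1]
opening: 0.0872
t 13.15 pos [ 0.5736 -0.1328  0.0275] F [ 1.4 -4.6  0.1] open 0.087
yaw -76.68134962407173
shift cm [-6.49  1.81  0.35] turn [-1.0000e-04  3.0000e-04  1.8033e+00]
[[0.5432, -0.1068], [0.5429, 0.105], [0.6806, 0.1078], [0.6797, -0.0066], [0.6086, -0.0896]]
```

View pics/top6.png

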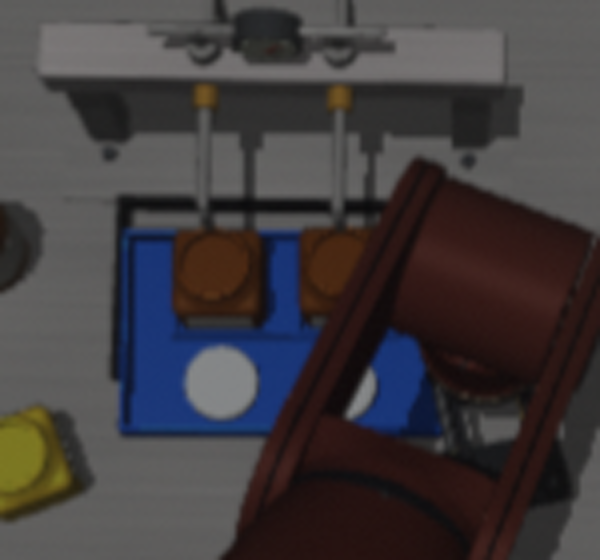

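```bash
python3 -m creep '[[[-0.05,-0.01,0],[0,0,0],0],[[-0.1,-0.02,0],[0,0,0],0],[[-0.15,-0.03,0],[0,0,0],0],[[-0.15,-0.03,0],[0,0,0],0],[[-0.15,-0.03,0],[0,0,0],0],[[-0.15,-0.03,0],[0,0,0],0],[[-0.15,-0.03,0],[0,0,0],0],[[-0.15,-0.03,0],[0,0,0],0],[[-0.15,-0.03,0],[0,0,0],0],[[-0.15,-0.03,0],[0,0,0],0]]'
```

```text
time: 14.08
position: [0.5735, -0.1324, 0.0276]
tcp_rot: [0.0, 0.784, -0.621, 0.001]
wrist_force: [-0.3, -9.1, -1.3]
opening: 0.0865
```

The force rose to 9 N and the hand stalled, so the left side is on the side stop. I'll back off, lift and turn back for the front push.

```bash
python3 -m creep '[[[1,0,0],[0,0,0],0],[[3,0.5,0],[0,0,0],0],[[5,1,0],[0,0,0],0],[[6,2,-3],[0,0,0],20],[[6,3,-6.5],[0,0,0],40],[[6,4,-10],[0,0,0],80],[[6,5,-13.5],[0,0,-0.12],80],[[6,6,-17],[0,0,-0.24],80],[[6,6,-18],[0,0,-0.36],80],[[6,6,-18],[0,0,-0.48],80]]'; python3 -m creep '[[[0,0,0],[0,0,-0.12],80],[[0,0,0],[0,0,-0.24],80],[[0,0,0],[0,0,-0.36],80],[[0,0,0],[0,0,-0.48],80],[[0,0,0],[0,0,-0.6],80],[[0,0,0],[0,0,-0.72],80],[[0,0,0],[0,0,-0.84],80],[[0,0,0],[0,0,-0.96],80],[[0,0,0],[0,0,-1.08],80],[[0,0,0],[0,0,-1.2],80]]'; python3 -c "
from h import *
plan(.49,-.045,.2,100)"
```

```text
time: 14.92
position: [0.5308, -0.2039, 0.2124]
tcp_rot: [-0.001, 0.911, -0.413, 0.004]
wrist_force: [0.6, 0.1, -0.5]
opening: 0.0604
time: 15.75
position: [0.5287, -0.2024, 0.2069]
tcp_rot: [-0.001, 0.985, 0.173, -0.0]
wrist_force: [0.4, -0.3, 0.8]
opening: 0.0596
t 15.75 pos [ 0.5287 -0.2024  0.2069] F [ 0.4 -0.3  0.8] open 0.06
yaw 19.980854587508766
shift cm [  1.74 -16.11   0.74] turn [-0.0022 -0.002  -1.3966]
```

```bash
python3 -m creep '[[[0.3,-2,0],[0,0,-0.12],80],[[0.6,-4,0],[0,0,-0.24],80],[[0.9,-6,0],[0,0,-0.36],80],[[1.2,-8,0],[0,0,-0.48],80],[[1.5,-10,0],[0,0,-0.6],80],[[1.8,-12,0],[0,0,-0.72],80],[[2,-14,0],[0,0,-0.84],80],[[2.3,-15.5,0],[0,0,-0.96],80],[[2.5,-15.8,0],[0,0,-1.08],80],[[2.5,-15.8,0],[0,0,-1.2],80]]'; python3 -m creep '[[[0,0,0],[0,0,-0.12],80],[[0,0,0],[0,0,-0.24],80],[[0,0,0],[0,0,-0.36],80],[[0,0,0],[0,0,-0.48],80],[[0,0,0],[0,0,-0.6],80],[[0,0,0],[0,0,-0.72],80],[[0,0,0],[0,0,-0.84],80],[[0,0,0],[0,0,-0.96],80],[[0,0,0],[0,0,-1.08],80],[[0,0,0],[0,0,-1.2],80]]'; python3 -c "
from h import *
plan(.50,-.045,.027,180)"
```

```text
time: 16.58
position: [0.499, -0.0438, 0.2072]
tcp_rot: [-0.001, 0.714, 0.7, 0.001]
wrist_force: [0.2, -0.0, 0.5]
opening: 0.0595
time: 17.42
position: [0.4991, -0.0452, 0.207]
tcp_rot: [-0.001, 0.195, 0.981, 0.001]
wrist_force: [-0.5, 0.5, 0.5]
opening: 0.0597
t 17.4167 pos [ 0.4991 -0.0452  0.207 ] F [-0.5  0.5  0.5] open 0.06
yaw 157.4876213751337
shift cm [-0.12  0.02 18.  ] turn [ 0.0021 -0.0018 -0.3929]
```

```bash
python3 -m creep '[[[0,0,0],[0,0,-0.12],80],[[0,0,2],[0,0,-0.24],80],[[0,0,4.5],[0,0,-0.36],80],[[0,0,7],[0,0,-0.393],80],[[0,0,9.5],[0,0,-0.393],80],[[0,0,12],[0,0,-0.393],80],[[0,0,14.5],[0,0,-0.393],80],[[0,0,17],[0,0,-0.393],80],[[0,0,18],[0,0,-0.393],80],[[0,0,18],[0,0,-0.393],80]]'; python3 look.py 7;  python3 -c "
from h import *
plan(.55,-.045,.027,180)"
```

```text
time: 18.25
position: [0.4967, -0.0449, 0.0245]
tcp_rot: [-0.003, 0.003, 1.0, 0.001]
wrist_force: [0.1, 0.7, 0.3]
opening: 0.06
t 18.25 pos [ 0.4967 -0.0449  0.0245] F [0.1 0.7 0.3] open 0.06
yaw 179.6253725443999
shift cm [-4.45 -2.86  0.02] turn [ 0.0028 -0.0065 -0.0065]
[[0.6812, -0.1075], [0.5924, -0.1061], [0.5433, 0.0729], [0.5429, 0.105], [0.6806, 0.1078]]
t 18.35 pos [ 0.4996 -0.0458  0.0278] F [0.  0.6 0.1] open 0.06
yaw 179.62021695582013
shift cm [-5.04  0.11  0.08] turn [ 0.001  -0.0004 -0.0066]
```

View pics/top7.png

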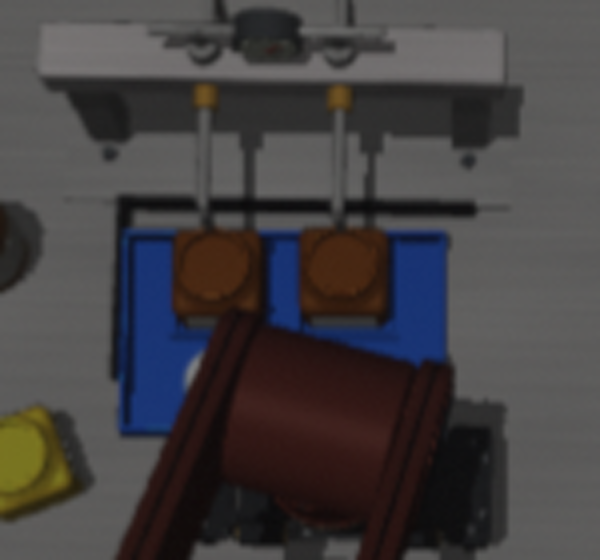

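View pics/scene7.png

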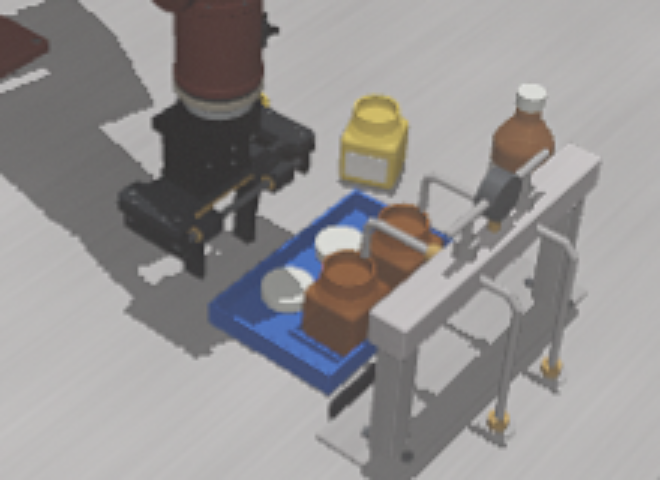

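The tray sits square against the side stop, 13 mm from the rear rail. Now I'll push it home.

```bash
python3 -m creep '[[[-0.7,0,0],[0,0,-0.006],80],[[-1.4,0,0],[0,0,-0.006],80],[[-2.1,0,0],[0,0,-0.006],80],[[-2.6,0,0],[0,0,-0.006],80],[[-3,0,0],[0,0,-0.006],80],[[-3.3,0,0],[0,0,-0.006],80],[[-3.6,0,0],[0,0,-0.006],80],[[-3.9,0,0],[0,0,-0.006],80],[[-4.1,0,0],[0,0,-0.006],80],[[-4.2,0,0],[0,0,-0.006],80]]';python3 -m creep '[[[-0.05,0,0],[0,0,0],80],[[-0.1,0,0],[0,0,0],80],[[-0.15,0,0],[0,0,0],80],[[-0.2,0,0],[0,0,0],80],[[-0.25,0,0],[0,0,0],80],[[-0.3,0,0],[0,0,0],80],[[-0.35,0,0],[0,0,0],80],[[-0.35,0,0],[0,0,0],80],[[-0.35,0,0],[0,0,0],80],[[-0.35,0,0],[0,0,0],80]]'
```

```text
time: 19.18
position: [0.5372, -0.0461, 0.0266]
tcp_rot: [-0.005, -0.0, 1.0, 0.0]
wrist_force: [-14.4, -1.9, 10.9]
opening: 0.0596
time: 20.02
position: [0.5404, -0.0462, 0.0265]
tcp_rot: [-0.005, -0.0, 1.0, 0.0]
wrist_force: [-15.0, -2.5, 12.7]
opening: 0.0597
```

```bash
python3 -m creep '[[[-0.05,0,0],[0,0,0],80],[[-0.1,0,0],[0,0,0],80],[[-0.15,0,0],[0,0,0],80],[[-0.2,0,0],[0,0,0],80],[[-0.25,0,0],[0,0,0],80],[[-0.3,0,0],[0,0,0],80],[[-0.3,0,0],[0,0,0],80],[[-0.3,0,0],[0,0,0],80],[[-0.3,0,0],[0,0,0],80],[[-0.3,0,0],[0,0,0],80]]'; python3 look.py 8
```

```text
time: 20.85
position: [0.5436, -0.0462, 0.0266]
tcp_rot: [-0.005, -0.0, 1.0, 0.0]
wrist_force: [-15.1, -2.7, 12.4]
opening: 0.0598
t 20.85 pos [ 0.5436 -0.0462  0.0266] F [-15.1  -2.7  12.4] open 0.06
yaw -179.9456608569769
shift cm [ 0.26 -2.76  0.26] turn [ 0.0007 -0.0105  0.0009]
[[0.5564, 0.1055], [0.6918, 0.1082], [0.6953, -0.1073], [0.6617, -0.1078], [0.5539, 0.0947]]
```

View pics/top8.png

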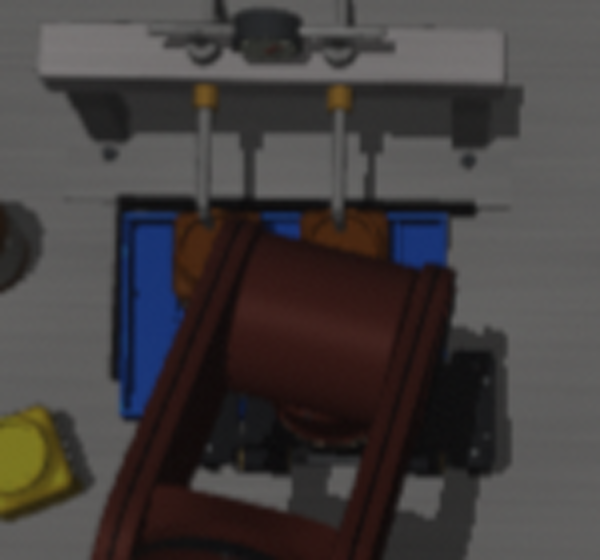

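```bash
python3 -m creep '[[[-0.05,0,0],[0,0,0],80],[[-0.1,0,0],[0,0,0],80],[[-0.15,0,0],[0,0,0],80],[[-0.2,0,0],[0,0,0],80],[[-0.2,0,0],[0,0,0],80],[[-0.2,0,0],[0,0,0],80],[[-0.2,0,0],[0,0,0],80],[[-0.2,0,0],[0,0,0],80],[[-0.2,0,0],[0,0,0],80],[[-0.2,0,0],[0,0,0],80]]'; python3 look.py 9
```

```text
time: 21.78
position: [0.5455, -0.0462, 0.0266]
tcp_rot: [-0.005, -0.0, 1.0, 0.0]
wrist_force: [-15.0, -2.1, 11.6]
opening: 0.0598
t 21.7833 pos [ 0.5455 -0.0462  0.0266] F [-15.   -2.1  11.6] open 0.06
yaw -179.94805676548236
shift cm [ 0.45 -2.76  0.26] turn [ 0.0007 -0.0105  0.0009]
[[0.5591, 0.1056], [0.6946, 0.1083], [0.6953, -0.11], [0.6644, -0.1077], [0.5539, 0.0947]]
```

View pics/top9.png

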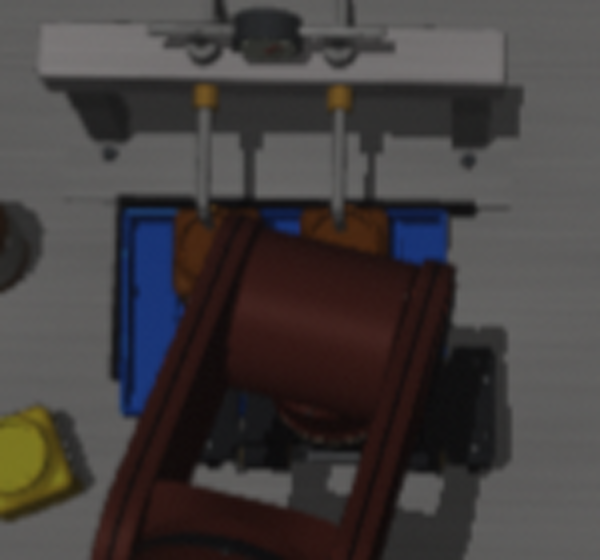

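```bash
python3 -m creep '[[[-0.05,0,0],[0,0,0],80],[[-0.1,0,0],[0,0,0],80],[[-0.15,0,0],[0,0,0],80],[[-0.2,0,0],[0,0,0],80],[[-0.2,0,0],[0,0,0],80],[[-0.2,0,0],[0,0,0],80],[[-0.2,0,0],[0,0,0],80],[[-0.2,0,0],[0,0,0],80],[[-0.2,0,0],[0,0,0],80],[[-0.2,0,0],[0,0,0],80]]'
```

```text
time: 22.72
position: [0.5475, -0.0463, 0.0266]
tcp_rot: [-0.005, -0.0, 1.0, 0.0]
wrist_force: [-15.1, -2.2, 11.7]
opening: 0.0599
```

```bash
python3 -m creep '[[[-0.05,0,0],[0,0,0],80],[[-0.1,0,0],[0,0,0],80],[[-0.15,0,0],[0,0,0],80],[[-0.2,0,0],[0,0,0],80],[[-0.2,0,0],[0,0,0],80],[[-0.2,0,0],[0,0,0],80],[[-0.2,0,0],[0,0,0],80],[[-0.2,0,0],[0,0,0],80],[[-0.2,0,0],[0,0,0],80],[[-0.2,0,0],[0,0,0],80]]'; python3 look.py 10
```

```text
time: 23.55
position: [0.5479, -0.0462, 0.0265]
tcp_rot: [-0.007, -0.001, 1.0, 0.0]
wrist_force: [-21.0, -2.6, 17.7]
opening: 0.0595
t 23.55 pos [ 0.5479 -0.0462  0.0265] F [-21.   -2.6  17.7] open 0.059
yaw -179.9114869798797
shift cm [ 0.69 -2.76  0.25] turn [ 0.0009 -0.0143  0.0015]
[[0.5591, 0.1056], [0.6975, 0.1057], [0.6981, -0.11], [0.6672, -0.1077]]
```

View pics/top10.png

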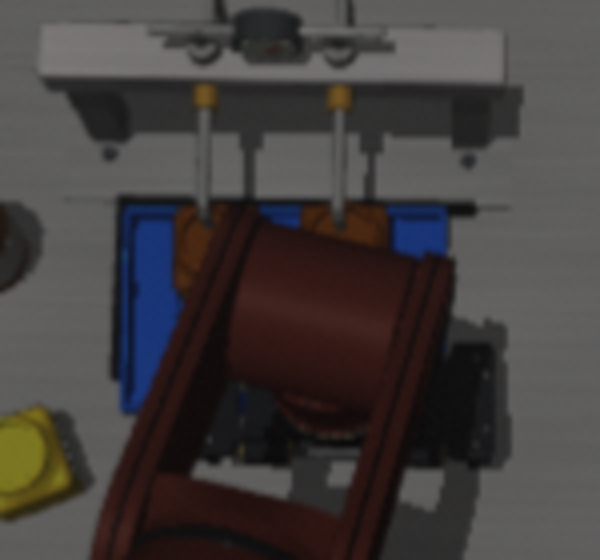

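View pics/scene10.png

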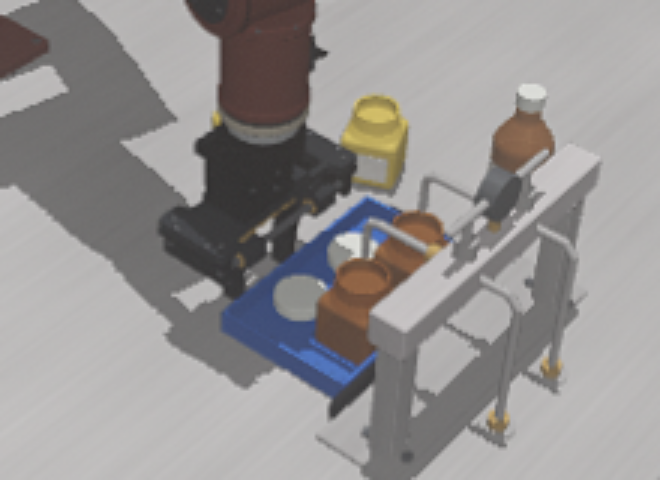

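The hand stalled and the force rose to 21 N, so the tray is at the rear rail. I'll give one small firm push, then withdraw.

```bash
python3 -m creep '[[[-0.03,0,0],[0,0,0],80],[[-0.06,0,0],[0,0,0],80],[[-0.1,0,0],[0,0,0],80],[[-0.1,0,0],[0,0,0],80],[[-0.1,0,0],[0,0,0],80],[[-0.1,0,0],[0,0,0],80],[[-0.1,0,0],[0,0,0],80],[[-0.1,0,0],[0,0,0],80],[[-0.1,0,0],[0,0,0],80],[[-0.1,0,0],[0,0,0],80]]'; python3 -m creep '[[[0.3,0,0],[0,0,0],80],[[0.6,0,0],[0,0,0],80],[[1.5,0,0],[0,0,0],80],[[3,0,0],[0,0,0],80],[[5,0,0],[0,0,0],80],[[5,-1,-3],[0,0,0],80],[[5,-3,-6.5],[0,0,0],80],[[5,-6,-10],[0,0,0],80],[[4,-9,-14],[0,0,0],80],[[4,-13,-17],[0,0,0],80]]'; python3 -c "
from h import *
plan(.50,-.30,.25,140)"
```

```text
time: 24.48
position: [0.548, -0.0462, 0.0264]
tcp_rot: [-0.008, -0.001, 1.0, 0.0]
wrist_force: [-25.4, -2.4, 21.4]
opening: 0.0596
time: 25.32
position: [0.515, -0.1605, 0.1866]
tcp_rot: [0.002, -0.0, 1.0, -0.0]
wrist_force: [1.2, -1.1, 0.5]
opening: 0.0597
t 25.3167 pos [ 0.515  -0.1605  0.1866] F [ 1.2 -1.1  0.5] open 0.06
yaw -179.97511843633126
shift cm [  1.48 -13.96  -6.34] turn [0.0008 0.0034 0.6986]
```

```bash
python3 -m creep '[[[0,-2,-1],[0,0,0.1],80],[[0,-5,-2],[0,0,0.2],80],[[0,-8,-3],[0,0,0.3],80],[[0,-11,-4],[0,0,0.4],80],[[0,-14,-5],[0,0,0.4],80],[[0,-16,-6],[0,0,0.4],80],[[0,-18,-6],[0,0,0.4],80],[[0,-18,-6],[0,0,0.4],80],[[0,-18,-6],[0,0,0.4],80],[[0,-18,-6],[0,0,0.4],80]]'; python3 look.py 11
python3 - <<'E'
from h import *
from station import eyes
c=eyes.capture('top');im=c['color'].astype(int);hsv=cv2.cvtColor(c['color'],cv2.COLOR_RGB2HSV)
# sub-pixel blue-edge by b-r half level
s=(im[...,2]-im[...,0]).astype(float)
def edge(p):
    th=45
    for k in range(len(p)-1):
        if p[k]<th<=p[k+1]: return k+(th-p[k])/(p[k+1]-p[k])
print('max',s.max())
L=[(232+edge(s[v,232:252]),v) for v in range(160,196,4)]
print('left',np.round(ray(c,L,.025)[:,:2],4).tolist())
T=[(u,145+edge(s[145:165,u])) for u in (244,248,252,280,281,308,312,316,318)if edge(s[145:165,u])]
print('rear',np.round(ray(c,T,.025)[:,:2],4).tolist())
sx,sy=.697,.107
for yy in (-.068,-.152): print('spout',proj(c,[[sx-.036,sy+yy,.104]]),'mouth expected at',proj(c,[[sx-.036,sy+yy,.084]]))
print(proj(c,[[sx,sy,.02],[sx,sy-.24,.02],[sx-.12,sy,.02]]))
E
```

```text
time: 26.15
position: [0.5136, -0.3393, 0.2429]
tcp_rot: [-0.0, 0.199, 0.98, 0.001]
wrist_force: [1.0, -0.0, -0.1]
opening: 0.0598
t 26.15 pos [ 0.5136 -0.3393  0.2429] F [ 1.  -0.  -0.1] open 0.06
yaw 157.02963149415982
shift cm [ 7.82 25.48 21.93] turn [ 0.0014 -0.0008 -0.4009]
[[0.6981, -0.11], [0.5596, -0.1092], [0.5565, 0.1028], [0.6975, 0.1057]]
max 98.0
left [[0.6722, 0.1088], [0.661, 0.1098], [0.6499, 0.1093], [0.6388, 0.109], [0.6277, 0.1086], [0.6167, 0.1082], [0.6056, 0.1082], [0.5946, 0.1078], [0.5837, 0.1079]]
rear [[0.6974, 0.1003], [0.6977, 0.0894], [0.6977, 0.0785], [0.6989, 0.0021], [0.699, -0.0006], [0.7, -0.0744], [0.7, -0.0853], [0.7, -0.0963], [0.7002, -0.1017]]
spout [[262.9548763  157.28812708]] mouth expected at [[263.77638141 159.1712037 ]]
spout [[295.67826182 157.79828803]] mouth expected at [[296.01373491 159.67197861]]
[[241.79103016 151.62903869]
 [329.36763414 152.99563289]
 [240.04188573 194.76655272]]
```

View pics/top11.png

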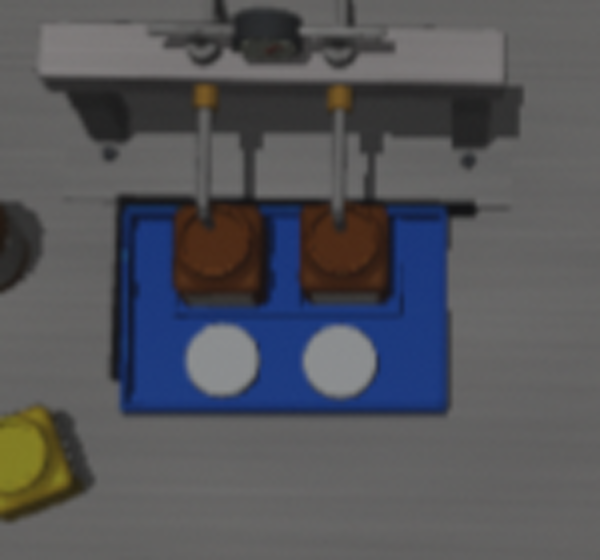

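View pics/scene11.png

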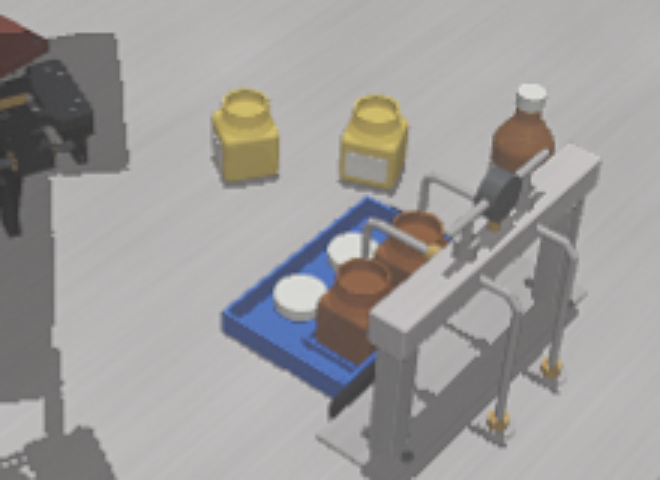

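The picture shows the tray at both stops with the spout ends over both jar mouths. The rear edge still looks about 0.7° yawed, with a possible 2–3 mm gap at the left. I'll check it against the rail's own outer edge.

Run:
```python
from h import *
from station import eyes
g=0
for i in range(4):
    c=eyes.capture('top');g=g+c['color'].astype(float)/4
m=g.max(2);s=g[...,2]-g[...,0]
def up(p,th):
    for k in range(len(p)-1):
        if p[k]<th<=p[k+1]: return k+(th-p[k])/(p[k+1]-p[k])
for u in (244,248,251,276,279,308,312,316,319):
    col=m[142:156,u]; # light->dark
    lo=col.min(); th=(np.median(col[:4])+lo)/2
    o=up(-col,-th); e=up(s[145:165,u],45)
    print(u,'outer',round(142+o,2),'blue',round(145+e,2),'strip',round(145+e-142-o,2), 'min',lo)
for v in (158,164,170,176,182,188,192):
    row=m[v,230:246];lo=row.min();th=(np.median(row[:4])+lo)/2
    o=up(-row,-th);e=up(s[v,230:255],45);print(v,'outer',round(230+o,2),'blue',round(230+e,2),'strip',round(e-o,2))
big=np.clip(g*2,0,255).astype('uint8')[142:202,232:336,::-1]
cv2.imwrite('pics/close12.png',cv2.resize(big,(780,450),interpolation=cv2.INTER_CUBIC))
```

```text
244 outer 148.36 blue 151.05 strip 2.69 min 30.0
248 outer 148.39 blue 151.06 strip 2.68 min 30.5
251 outer 148.4 blue 151.07 strip 2.67 min 30.25
276 outer 149.1 blue 151.14 strip 2.04 min 35.75
279 outer 149.08 blue 151.12 strip 2.03 min 35.75
308 outer 149.21 blue 151.16 strip 1.95 min 50.25
312 outer 149.21 blue 151.22 strip 2.01 min 49.5
316 outer 149.19 blue 151.23 strip 2.03 min 49.75
319 outer 149.2 blue 151.25 strip 2.05 min 53.0
158 outer 238.25 blue 240.51 strip 2.26
164 outer 238.22 blue 239.99 strip 1.77
170 outer 237.85 blue 239.97 strip 2.12
176 outer 237.45 blue 239.93 strip 2.48
182 outer 237.35 blue 239.9 strip 2.54
188 outer 237.16 blue 239.72 strip 2.56
192 outer 236.95 blue 239.51 strip 2.56
```

View pics/close12.png

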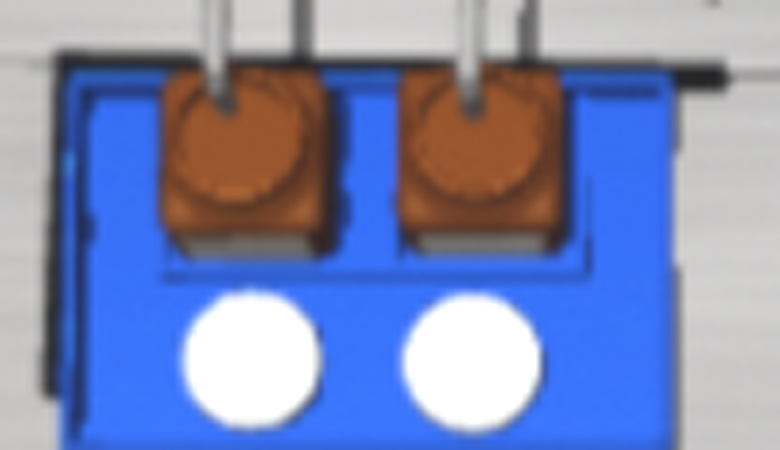

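The strip on the left is about half a pixel wider, so the left rear may be up to ~2–3 mm off the rail. That is inside tolerance, but I'd rather seat it firmly. I'll make one more front push with the jaws fully open and the left finger leading slightly.

```bash
python3 -c "
from h import *
plan(.51,0,.2,178.5)"
```

```text
t 26.5 pos [ 0.5141 -0.3394  0.2436] F [-0.1  0.7 -0.1] open 0.059
yaw 157.08554898406564
shift cm [13.59 31.1   4.37] turn [ 3.000e-04  0.000e+00 -3.738e-01]
```

```bash
python3 -m creep '[[[1.5,3.4,0],[0,0,-0.04],60],[[3,6.8,0],[0,0,-0.08],30],[[4.5,10.2,0],[0,0,-0.12],0],[[6,13.6,0],[0,0,-0.16],0],[[7.5,17,0],[0,0,-0.2],0],[[9,20.4,1],[0,0,-0.24],0],[[10.5,23.8,2],[0,0,-0.28],0],[[12,27.2,3],[0,0,-0.32],0],[[13,30,4],[0,0,-0.36],0],[[13.6,31.1,4.4],[0,0,-0.374],0]]'; python3 -m creep '[[[0,0,2],[0,0,0],0],[[0,0,4],[0,0,0],0],[[0,0,6],[0,0,0],0],[[0,0,8],[0,0,0],0],[[0,0,9],[0,0,0],0],[[0,0,10],[0,0,0],0],[[0,0,10],[0,0,0],0],[[0,0,10],[0,0,0],0],[[0,0,10],[0,0,0],0],[[0,0,10],[0,0,0],0]]'; python3 -c "
from h import *
plan(.51,0,.028,178.5)"
```

```text
time: 27.33
position: [0.5091, 0.0032, 0.1984]
tcp_rot: [-0.001, 0.011, 1.0, 0.001]
wrist_force: [-1.0, 0.4, -0.8]
opening: 0.0864
time: 28.17
position: [0.511, -0.0008, 0.1009]
tcp_rot: [0.001, 0.013, 1.0, -0.0]
wrist_force: [0.0, -0.1, 0.6]
opening: 0.087
t 28.1667 pos [ 0.511  -0.0008  0.1009] F [ 0.  -0.1  0.6] open 0.087
yaw 178.45815766159166
shift cm [0.12 0.08 7.29] turn [ 0.      0.0023 -0.0007]
```

```bash
python3 -m creep '[[[0,0,2],[0,0,0],0],[[0,0,4],[0,0,0],0],[[0,0,6],[0,0,0],0],[[0,0,7],[0,0,0],0],[[0,0,7.2],[0,0,0],0],[[0,0,7.2],[0,0,0],0],[[0,0,7.2],[0,0,0],0],[[0,0,7.2],[0,0,0],0],[[0,0,7.2],[0,0,0],0],[[0,0,7.2],[0,0,0],0]]'; python3 look.py 13; python3 -c "
from h import *
plan(.545,0,.028,178.5)"
```

```text
time: 29.0
position: [0.5108, -0.0007, 0.0286]
tcp_rot: [0.001, 0.013, 1.0, 0.0]
wrist_force: [0.1, 0.1, -0.5]
opening: 0.0871
t 29.0 pos [ 0.5108 -0.0007  0.0286] F [ 0.1  0.1 -0.5] open 0.087
yaw 178.46816465920884
shift cm [-3.22 -7.23  0.46] turn [ 0.0001  0.0017 -0.0267]
[[0.6946, 0.1083], [0.6981, -0.11], [0.5596, -0.1092], [0.5615, -0.0554], [0.6388, 0.1088]]
t 29.1 pos [ 0.5104 -0.0006  0.0282] F [ 0.2 -0.9  0.5] open 0.087
yaw 178.46887514567294
shift cm [-3.46  0.15  0.02] turn [ 0.0002  0.001  -0.0005]
```

View pics/scene13.png

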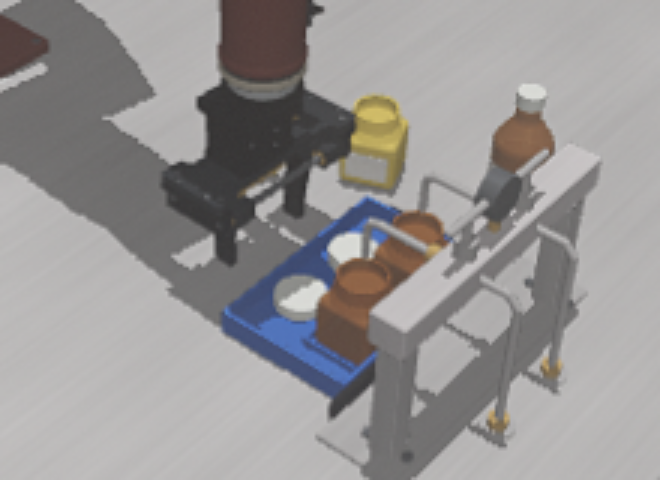

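```bash
python3 -m creep '[[[-0.6,0,0],[0,0,0],0],[[-1.2,0,0],[0,0,0],0],[[-1.7,0,0],[0,0,0],0],[[-2.2,0,0],[0,0,0],0],[[-2.6,0.1,0],[0,0,0],0],[[-2.8,0.1,0],[0,0,0],0],[[-3,0.1,0],[0,0,0],0],[[-3.1,0.1,0],[0,0,0],0],[[-3.2,0.1,0],[0,0,0],0],[[-3.2,0.1,0],[0,0,0],0]]'; python3 -m creep '[[[-0.03,0,0],[0,0,0],0],[[-0.06,0,0],[0,0,0],0],[[-0.09,0,0],[0,0,0],0],[[-0.12,0,0],[0,0,0],0],[[-0.15,0,0],[0,0,0],0],[[-0.18,0,0],[0,0,0],0],[[-0.2,0,0],[0,0,0],0],[[-0.2,0,0],[0,0,0],0],[[-0.2,0,0],[0,0,0],0],[[-0.2,0,0],[0,0,0],0]]'
```

```text
time: 29.93
position: [0.5421, -0.0004, 0.0276]
tcp_rot: [-0.0, 0.013, 1.0, 0.0]
wrist_force: [-0.4, -0.5, 0.3]
opening: 0.0869
time: 30.77
position: [0.544, -0.0004, 0.0276]
tcp_rot: [0.0, 0.013, 1.0, 0.0]
wrist_force: [0.5, -0.9, 0.1]
opening: 0.0869
```

```bash
python3 -m creep '[[[-0.05,0,0],[0,0,0],0],[[-0.1,0,0],[0,0,0],0],[[-0.15,0,0],[0,0,0],0],[[-0.2,0,0],[0,0,0],0],[[-0.25,0,0],[0,0,0],0],[[-0.25,0,0],[0,0,0],0],[[-0.25,0,0],[0,0,0],0],[[-0.25,0,0],[0,0,0],0],[[-0.25,0,0],[0,0,0],0],[[-0.25,0,0],[0,0,0],0]]'; python3 -m creep '[[[-0.03,0,0],[0,0,0],0],[[-0.06,0,0],[0,0,0],0],[[-0.09,0,0],[0,0,0],0],[[-0.12,0,0],[0,0,0],0],[[-0.15,0,0],[0,0,0],0],[[-0.15,0,0],[0,0,0],0],[[-0.15,0,0],[0,0,0],0],[[-0.15,0,0],[0,0,0],0],[[-0.15,0,0],[0,0,0],0],[[-0.15,0,0],[0,0,0],0]]'
```

```text
time: 31.6
position: [0.5452, -0.0005, 0.0275]
tcp_rot: [-0.002, 0.013, 1.0, 0.0]
wrist_force: [-6.7, -0.9, 5.6]
opening: 0.0865
time: 32.43
position: [0.5453, -0.0004, 0.0273]
tcp_rot: [-0.003, 0.013, 1.0, 0.0]
wrist_force: [-10.1, -1.1, 9.4]
opening: 0.0868
```

```bash
python3 -m creep '[[[-0.05,0,0],[0,0,0],0],[[-0.1,0,0],[0,0,0],0],[[-0.15,0,0],[0,0,0],0],[[-0.2,0,0],[0,0,0],0],[[-0.25,0,0],[0,0,0],0],[[-0.3,0,0],[0,0,0],0],[[-0.3,0,0],[0,0,0],0],[[-0.3,0,0],[0,0,0],0],[[-0.3,0,0],[0,0,0],0],[[-0.3,0,0],[0,0,0],0]]'; python3 -m creep '[[[-0.05,0,0],[0,0,0],0],[[-0.1,0,0],[0,0,0],0],[[-0.15,0,0],[0,0,0],0],[[-0.2,0,0],[0,0,0],0],[[-0.25,0,0],[0,0,0],0],[[-0.3,0,0],[0,0,0],0],[[-0.3,0,0],[0,0,0],0],[[-0.3,0,0],[0,0,0],0],[[-0.3,0,0],[0,0,0],0],[[-0.3,0,0],[0,0,0],0]]'
```

```text
time: 33.27
position: [0.547, 0.0002, 0.027]
tcp_rot: [-0.005, 0.013, 1.0, 0.001]
wrist_force: [-15.3, 0.9, 12.7]
opening: 0.0868
time: 34.1
position: [0.5482, 0.0005, 0.0267]
tcp_rot: [-0.007, 0.012, 1.0, 0.001]
wrist_force: [-20.9, 2.0, 17.7]
opening: 0.0869
```

The left side moved about 2.5 mm further and is now firm at 21 N, so the gap was real. I'll equalise with a square push (both fingers), then withdraw.

```bash
python3 -m creep '[[[0.5,0,0],[0,0,0],0],[[1,0,0],[0,0,-0.026],0],[[1.2,-1,0],[0,0,-0.026],0],[[1.2,-2,0],[0,0,-0.026],0],[[1.2,-2,0],[0,0,-0.026],0],[[0.8,-2,0],[0,0,-0.026],0],[[0.5,-2,0],[0,0,-0.026],0],[[0.3,-2,0],[0,0,-0.026],0],[[0.2,-2,0],[0,0,-0.026],0],[[0.1,-2,0],[0,0,-0.026],0]]'; python3 -m creep '[[[-0.03,0,0],[0,0,0],0],[[-0.06,0,0],[0,0,0],0],[[-0.09,0,0],[0,0,0],0],[[-0.12,0,0],[0,0,0],0],[[-0.12,0,0],[0,0,0],0],[[-0.12,0,0],[0,0,0],0],[[-0.12,0,0],[0,0,0],0],[[-0.12,0,0],[0,0,0],0],[[-0.12,0,0],[0,0,0],0],[[-0.12,0,0],[0,0,0],0]]'; python3 -c "
from h import *
plan(.51,0,.028,180)"
```

```text
time: 34.93
position: [0.5491, -0.0208, 0.0269]
tcp_rot: [-0.005, 0.0, 1.0, 0.0]
wrist_force: [-16.6, -2.9, 13.0]
opening: 0.087
time: 35.77
position: [0.5491, -0.0208, 0.0269]
tcp_rot: [-0.006, 0.0, 1.0, 0.0]
wrist_force: [-18.1, -3.0, 14.9]
opening: 0.087
t 35.7667 pos [ 0.5491 -0.0208  0.0269] F [-18.1  -3.   14.9] open 0.087
yaw 179.99048203378243
shift cm [ 3.92  2.08 -0.07] turn [ 0.0002 -0.0113 -0.0002]
```

Both fingers now stall firmly at x=0.549 with no motion. Withdrawing.

```bash
python3 -m creep '[[[0.3,0,0],[0,0,0],0],[[0.6,0,0],[0,0,0],0],[[1.5,0,0],[0,0,0],0],[[3,0,0],[0,0,0],0],[[4,0,-2],[0,0,0],0],[[4,0,-5],[0,0,0],0],[[4,-2,-8.5],[0,0,0],0],[[4,-5,-12],[0,0,0],0],[[4,-9,-15],[0,0,0],0],[[4,-13,-18],[0,0,0],0]]'; python3 -m creep '[[[0,-3,-1],[0,0,0],0],[[0,-6,-2],[0,0,0],0],[[0,-9,-3],[0,0,0],0],[[0,-12,-4],[0,0,0],0],[[0,-15,-4],[0,0,0],0],[[0,-18,-4],[0,0,0],0],[[0,-18,-4],[0,0,0],0],[[0,-18,-4],[0,0,0],0],[[0,-18,-4],[0,0,0],0],[[0,-18,-4],[0,0,0],0]]'; python3 look.py 14;python3 - <<'E'
from h import *
from station import eyes
c=eyes.capture('top');g=c['color'].astype(float);m=g.max(2);s=g[...,2]-g[...,0]
def up(p,th):
    for k in range(len(p)-1):
        if p[k]<th<=p[k+1]: return k+(th-p[k])/(p[k+1]-p[k])
T=[(u,145+up(s[145:165,u],45)) for u in (244,248,252,280,308,312,316,318)]
L=[(232+up(s[v,232:252],45),v) for v in range(160,196,5)]
print('rear px',np.round(T,2).tolist(),np.round(ray(c,T,.025)[:,0],4));print('left',np.round(L,2).tolist(),np.round(ray(c,L,.025)[:,1],4))
c=eyes.capture('scene')
cv2.imwrite('pics/scene15.png',c['color'][:,:,::-1])
c=eyes.capture('wrist');cv2.imwrite('pics/wrist15.png',c['color'][:,:,::-1])
E
```

```text
time: 36.6
position: [0.5139, -0.1346, 0.1972]
tcp_rot: [0.001, -0.0, 1.0, -0.0]
wrist_force: [0.7, -0.1, -1.3]
opening: 0.0871
time: 37.43
position: [0.5135, -0.3127, 0.2346]
tcp_rot: [-0.0, -0.0, 1.0, 0.001]
wrist_force: [0.7, 0.3, -0.3]
opening: 0.087
t 37.4333 pos [ 0.5135 -0.3127  0.2346] F [ 0.7  0.3 -0.3] open 0.087
yaw -179.9872050952934
shift cm [-2.76 23.87 21.09] turn [ 0.001  -0.0002  0.0002]
[[0.6974, 0.1084], [0.6981, -0.11], [0.5623, -0.1092], [0.5619, 0.1057]]
rear px [[244.0, 150.2], [248.0, 150.26], [252.0, 150.24], [280.0, 150.65], [308.0, 151.53], [312.0, 151.36], [316.0, 151.37], [318.0, 151.33]] [0.6998 0.6998 0.7001 0.7002 0.6989 0.6996 0.6997 0.6999]
left [[240.69, 160.0], [240.53, 165.0], [240.03, 170.0], [239.97, 175.0], [239.92, 180.0], [239.61, 185.0], [239.57, 190.0], [239.38, 195.0]] [0.1083 0.1082 0.109  0.1086 0.1082 0.1085 0.108  0.108 ]
```

View pics/top14.png

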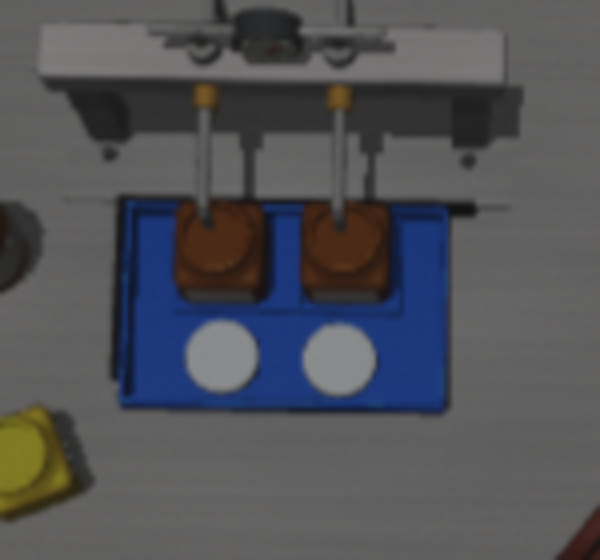

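View pics/scene15.png

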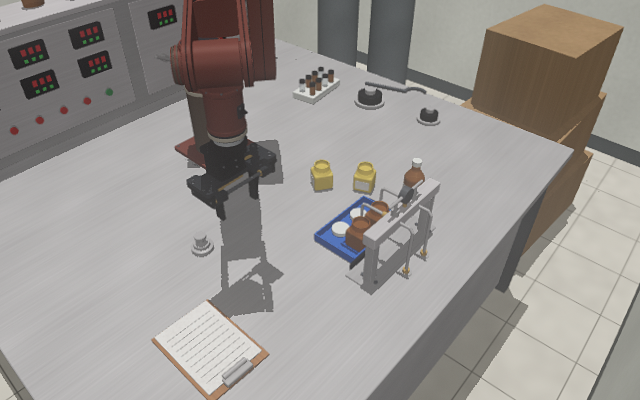

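The rear edge now reads a uniform x≈0.700 and the left edge a uniform y≈0.108, so the tray is parallel to both stops. The spouts end over both mouths, the bystanders haven't moved, and the hand is clear. Handing in.

```bash
python3 -c "
from station import ticket;print(ticket.sign_off())"
```

```text
the job is handed in; nothing more can be done
None
```

I slid the tray home in stages: a squaring front push, a left push on the right wall to the side stop, and front pushes onto the rear rail. I then took the hand away and handed the job in at about 38 s. No verdict was reported.

**One check failed on the way:** after the first seating push the rear edge was still about 0.7° skewed, with a 2–3 mm gap at the left rear. I pushed again on the left part of the front wall, which closed about 2.5 mm, then squared it with both fingers. The hand stopped firmly at 18 N.

**Last checks:**
- **Rear edge:** straight at x ≈ 0.700 m to within about 1 mm along its length.
- **Left edge:** straight at y ≈ 0.108 m, matching where the side-push force jumped on contact.
- **Spouts and jars:** the spouts stand over both jar mouths by eye, and the jars look upright. I did not measure the mouth-to-spout distances.
- **Bystanders:** the bottle, plug, clipboard and yellow jars look unmoved.

**Disagreement:** my first estimate of the stop corner was (0.695, 0.105), while the tray's final edges read about (0.700, 0.108). These were measured by different edge thresholds, at a resolution of about 2.6 mm per pixel. I therefore relied on the force at contact and on the edges being parallel to the stops, not on that first estimate.

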